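# Clear the hub stand, drop its kickstand and hold the frame upright

### The arm

A 6-joint arm with a two-finger parallel gripper is mounted at the origin on a cart in front of the work surface, level with it; the furniture and walls round the work are solid. World frame = base frame: x ahead of the robot, y to its left, z up, the work surface at z = 0. Lengths are in m, angles in degrees, forces in N, time in s.
With the tool pointing down it reaches from about 0.4 to 0.825 m from the base axis. Payload 7 kg.
Tool frame: the origin (TCP) lies midway between the tips of the shut fingers; the grasp point (between the pads) lies 19 mm behind it; x points along the fingers, z is the direction in which the jaws open and shut, and the axes are right-handed (so a half turn about x gives the same grasp; the last joint's range is limited). The gripper opens to 88 mm and grips with 3 to 60 N. Pads are 19 mm wide; open, the fingers measure 130 mm over their backs; the gripper's body (78 mm by 193 mm) begins 47 mm behind the grasp point.
Start: joints at [93.512, 20.546, 0.682, 0, -70.136, -16.507], TCP at [0.152, 0.658, 0.227] pointing down, gripper open.
Joint ranges: [-176.03, 176.03], [-82.01, 121.73], [-58.28, 71.71], [-173.87, 95.51], [-174.79, -0.11], [-173.66, 173.66]. Speed limits (degrees/s): [136.94, 136.94, 172.46, 180, 180, 180].

### API

Orientations are given as [roll, pitch, yaw] about the fixed x, y, z axes, in that order (R = Rz(yaw) Ry(pitch) Rx(roll)).
In Python, from plant import ctrl gives the robot as it stands.
- The arm moves only by the tool servo_tool, never from a script. Its argument "motion" is a list of rows, each an object with "offset": the shift along the tool's x, y, z in m, a list of three; "roll": the turn about the tool's x in degrees; "claw": the opening, from -1 (shut) to 1 (fully open), so that 0 is half open. In form: [{"offset": [x, y, z], "roll": roll, "claw": claw}, ...]. A call has 1 to 12 rows; each row shifts and turns the commanded pose from where the row before left it, along the tool's axes as they then stand; what a row does not reach is not made up. A row lasts 1/8 s, in which the tool goes at most 62.5 mm and 10.7 degrees, less where a joint would pass 70% of its speed; a pose out of reach is approached as far as the arm can. A call is refused whole if a number of a shift passes 0.0625 or a number of a turn 10.7, either way. A call with a gripper value outside its range is refused whole. The fingers move at their own pace and stop on an object; the grip force is fixed at half the most. Time passes only in rows, so rows that do not move let the fingers close. It gives the time, the measured TCP pose, the force and the opening at its end, in the units of the state.
- ctrl.get_obs(): the state, without advancing time (a new reading comes with each control period).
- ctrl.snapshot(name): name is "scene" or "top"; returns a dict with "frame" (384x512x3 uint8, blue, green, red), "z_map" (384x512 float32, m along the optical axis (not along the pixel's ray), 0 where there is no reading), "mtx" (3x3 intrinsics, pixels), "k1" (the pictures are not rectified: a ray, as slopes to the right and down, at radius r is drawn at 1 + k1 r^2 times it, then the intrinsics apply), "extrinsics" (4x4, takes a point from camera to world coordinates). Camera axes: x right, y up, looking along -z (the intrinsics and any distortion apply to the point x, -y, -z); pixel columns grow to the right and rows downward; lengths in m; the calibration is good to about 2 mm. A picture is of the moment at which its call begins.
- ctrl.close_job(): hands the job in, once; it reports no verdict.
The state is a dict: "clock": time; "joint_pos": joint angles; "qvel": joint speeds; "tau": joint torques, N m; "tool_pos": TCP position; "orientation": TCP orientation; "force": force on the tool from outside, world axes, zero at the start; "moment": the same for the moment, N m; "opening": finger opening in m.
Only numpy, scipy, OpenCV 4.12 (cv2) and the standard library are available. Lean on these libraries where they do the work, as an engineer would, in place of code of your own. Each camera call takes 0.05 s, during which the arm holds its last target.

### The job

Use the wooden wiper block to wipe the three metal offcuts off the stand's base plate sideways onto the bench (not over its front edge), without touching them with the fingers, and stand the wiper upright on the bench again. Then, with the frame still leaning on its rest, flip the yellow kickstand over its centre and fully down, and after that swing the frame up by its black top bar until it stands upright. Finish still gripping the top bar and holding the frame upright and still; leave the loose casting, tin, clamp block and red cap behind the stand undisturbed.

Things in the scene. Friction and masses are not known exactly. Their poses are not given: they have to be found in the camera images.
- base: Grey base plate of the stand, fixed to the bench, x -125 to +115, y -80 to +80 mm, upper face 18 mm above the bench. Origin at bench level under the frame's hinge line. -x is its front, y along the hinge line, z up. The plate is bare and flat from x -125 to -20 mm; hinge lugs 45 mm high at x 0, y +-66; rest posts 91 mm high at x +83, y +-45. A 5 mm cardboard mat lies under its back left.
- frame_pivot (a point): Centre of the frame's hinge line, 33 mm above the bench straight above the base's origin. The hinge line runs along the base's y.
- frame (a joint): Tilt of the frame, rad: 0 = leaning back (base +x) on its rest, 0.61 = exactly upright, grows as it swings up toward base -x; stop 0.96. Aluminium frame with steel hub, 0.9 kg, no spring: let go, it falls back, or near upright tips forward; with the kickstand down its foot meets the plate 0.15 beyond upright. Raising takes 3 N at the bar.
- bar_mid (a point): Middle of the black round top bar of the frame, 16 mm thick, 104 mm long along the base's y, 210 mm from the hinge line. The frame's posts carry it at +-45 mm; the 78 mm between them are free. Its axes turn with the frame: z points from the hinge to the bar, y along the bar.
- kickstand (a joint): Angle of the kickstand on the frame, rad: 0 = folded up along the frame's front, 3.26 = fully down on its stop. It turns about a line parallel to the base's y, its foot swinging forward (base -x) and down. No spring: with the frame on its rest it falls back to 0 below about 0.6 rad (leg straight up) and, let go beyond, falls by its own weight to the stop. Under 1 N at the foot turns it.
- kick_pivot (a point): The kickstand's pivot, on a bracket of the frame: 115 mm from the hinge line along the frame and 60 mm before the frame's middle plane.
- kick_foot (a point): Axle of the kickstand's foot, 114 mm from the pivot: a pair of orange rollers, 20 mm across, together 26 mm wide along the base's y, turning freely on the leg's end, so that they can be pinched across y and led round without being turned. Yellow leg 12 x 9 mm between foot and pivot. Folded up, the foot stands before and above the top bar, free on both sides.
- plate_mat (a point): Centre of the black mat (70 x 70 mm, flush) on the base plate's upper face, 80 mm before the hinge line: the offcuts lie round it, all with their centres within 30 mm of it along base x and 55 mm along base y.
- wiper: Wooden wiper block with a black rubber foot, standing upright and loose on the bench to the right of the stand, 160 g. Origin at the centre of its underside, z up. The foot is 90 mm along its x, 30 mm along its y, 24 mm high to the shoulder (the upper half of it 86 x 26 mm); the grip above is 64 mm long, 22 mm thick along y, from 24 to 58 mm above the underside.
- offcut_0_mid (a point): Middle of an aluminium offcut, 18 x 14 x 8 mm (a 2 mm step on top), 14 g, loose on the base plate.
- offcut_1_mid (a point): Middle of the second offcut, same kind.
- offcut_2_mid (a point): Middle of the third offcut, same kind.
- offcut_0: The first offcut, origin at the centre of its underside.
- offcut_1: The second offcut.
- offcut_2: The third offcut.
- top_bar: The black rubber sleeve that forms the top bar, origin at bar_mid; it turns freely about its own axis, so a grip may keep its direction while the frame swings.
- casting: Bystander: raw cast box, 60 x 110 x 28 mm, behind the stand to the right. Leave it.
- tin: Bystander: blue cutter tin (the nearer of two), 88 x 128 x 35 mm, behind the stand to the left. Leave it.
- block_a: Bystander: dark clamp block, 24 x 60 x 29 mm, behind the stand to the right. Leave it.
- cap: Bystander: red plastic cap, 33 mm across, 14 mm high, behind the stand. Leave it.
Things that resemble listed ones, but are neither listed nor needed, are in the scene too. Several things have the shape of the wiper; the one meant has the colours described above.

How it is judged:
By the outcome, as a careful person would: the job done as asked, in the order asked, and still so for the second after the job is handed in, while the arm keeps its last pose, push and grip.
It also fails if it takes over 72 s, if anything falls off the work surface, if the arm or the gripper's body presses on something with over 40 N, if the wrist force passes 120 N, or if a joint passes its speed limit or range.

## Working session

There is one attempt and no reset: what is moved stays moved. The work goes in short steps, Python scripts to look and compute and a tool call to move; the robot and the scene stay as the last step left them, time stands still between calls to the robot, and variables do not carry over. Pictures are saved under pics/ and viewed, and the job is handed in when it is done.

Besides the shell and the picture viewer there is one more tool, called after ">>>" as name([rows], argument=value, ...), one row to a line, values as JSON. servo_tool: Moves the arm, as the interface text tells. Its arguments: {"type":"object","properties":{"motion":{"type":"array"}},"required":["motion"]}

```bash
ls; mkdir -p pics; cat > h.py <<'E'
import numpy as np, cv2
from plant import ctrl
def snap(name, fn=None):
    s=ctrl.snapshot(name)
    if fn: cv2.imwrite('pics/'+fn, s['frame'])
    return s
def pix2w(s,u,v,z=None,zw=None):
    K=np.array(s['mtx']);k1=s['k1'];E=np.array(s['extrinsics'])
    d=np.array([(u-K[0,2])/K[0,0],(v-K[1,2])/K[1,1]])
    r=np.linalg.norm(d);x=r
    for _ in range(20): x=r/(1+k1*x*x)
    d=d*(x/r if r>0 else 1)
    ray=np.array([d[0],-d[1],-1.0])
    if zw is not None:
        w=E[:3,:3]@ray; t=(zw-E[2,3])/w[2]; return E[:3,3]+t*w
    if z is None: z=s['z_map'][int(round(v)),int(round(u))]
    return E[:3,:3]@(ray*z)+E[:3,3]
def cloud(s):
    K=np.array(s['mtx']);k1=s['k1'];E=np.array(s['extrinsics'])
    v,u=np.mgrid[0:384,0:512]
    a=(u-K[0,2])/K[0,0];b=(v-K[1,2])/K[1,1];r=np.hypot(a,b);x=r.copy()
    for _ in range(20): x=r/(1+k1*x*x)
    f=np.where(r>0,x/np.maximum(r,1e-9),1);a=a*f;b=b*f;z=s['z_map']
    P=np.stack([a*z,-b*z,-z],-1)
    return P@E[:3,:3].T+E[:3,3]
def proj(s,p):
    K=np.array(s['mtx']);k1=s['k1'];E=np.array(s['extrinsics'])
    c=E[:3,:3].T@(np.array(p)-E[:3,3]); a=c[0]/-c[2];b=-c[1]/-c[2];r2=a*a+b*b
    return K[0,0]*a*(1+k1*r2)+K[0,2],K[1,1]*b*(1+k1*r2)+K[1,2]
E
python3 - <<'E'
from h import *
import pickle
for n in('scene','top'):
    s=snap(n); cv2.imwrite(f'pics/{n}0.png',cv2.resize(s['frame'],(800,600),interpolation=cv2.INTER_CUBIC)); pickle.dump(s,open(n+'0.pkl','wb'))
    print(n,s['mtx'],s['k1'],s['extrinsics'])
print(ctrl.get_obs())
E
```

```text
pics
scene [[447.28490949   0.         249.52354324]
 [  0.         447.28490949 193.06371229]
 [  0.           0.           1.        ]] -0.09278319688820201 [[ 0.44678059  0.58862557 -0.67372624 -0.0436287 ]
 [-0.89454994  0.28303192 -0.34593834 -0.18622741]
 [-0.01294212  0.7572403   0.65300814  0.82609558]
 [ 0.          0.          0.          1.        ]]
top [[481.81070687   0.         252.05827721]
 [  0.         481.81070687 195.09689933]
 [  0.           0.           1.        ]] -0.012006833408903232 [[-0.01232277  0.97636675 -0.21576866  0.34935646]
 [-0.99992012 -0.01142537  0.00540596  0.14949041]
 [ 0.00281297  0.21581804  0.97642955  1.39915318]
 [ 0.          0.          0.          1.        ]]
{'clock': 0.1, 'joint_pos': array([ 9.35108027e+01,  2.05855403e+01,  6.38653894e-01, -1.83103288e-02,
       -7.01348548e+01, -1.65107421e+01]), 'qvel': array([-0.11414194, -0.12833636,  0.16432784,  0.2044429 , -0.0324353 ,
       -0.13177429]), 'tau': array([-2.84487622e-03, -5.84163272e+01,  2.93754548e+01,  7.01553494e+00,
        1.01743574e-02, -4.61899992e-05]), 'tool_pos': array([0.15172153, 0.65727834, 0.22573197]), 'orientation': array([  4.62005568,  89.91646546, -98.38611789]), 'force': array([ 0.45902237, -0.26863049,  0.69371676]), 'moment': array([-0.04315924,  0.05595392,  0.02616354]), 'opening': 0.08783367307180409}
```

View pics/scene0.png

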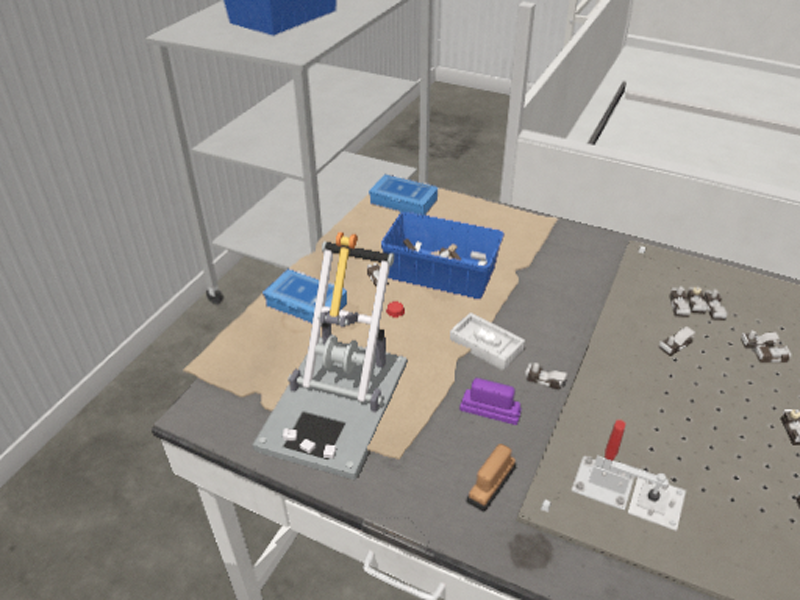

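View pics/top0.png

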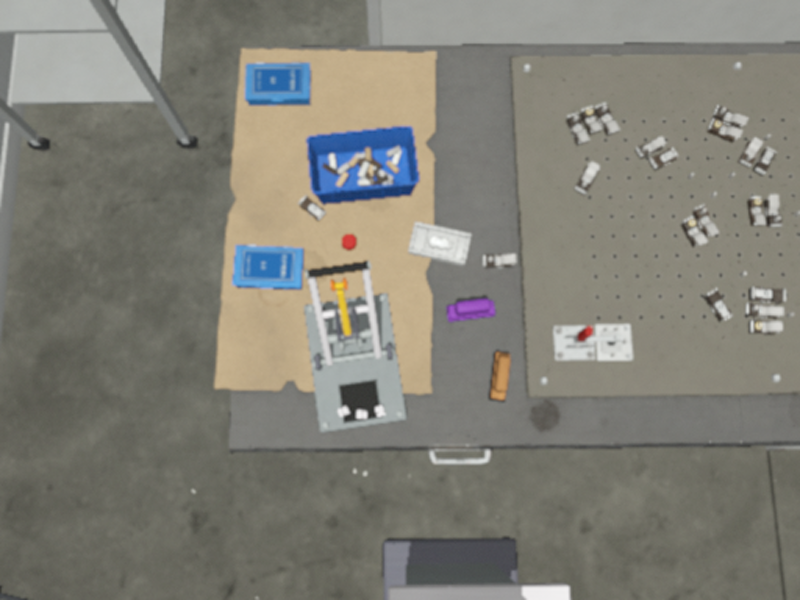

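```bash
python3 - <<'E'
from h import *
import pickle
s=pickle.load(open('scene0.pkl','rb'));t=pickle.load(open('top0.pkl','rb'))
cv2.imwrite('pics/c_stand.png',cv2.resize(s['frame'][135:325,110:350],None,fx=3.2,fy=3.1,interpolation=cv2.INTER_CUBIC))
cv2.imwrite('pics/c_top.png',cv2.resize(t['frame'][150:290,180:350],None,fx=4.2,fy=4.2,interpolation=cv2.INTER_CUBIC))
print(proj(t,[0,0,0]),proj(t,[0.152,.658,.227]),proj(s,[0.152,.658,.227]))
E
```

```text
(np.float64(307.781949026017), np.float64(433.5965340719611)) (np.float64(29.828860539765856), np.float64(392.0811199767481)) (np.float64(-90.15076982947443), np.float64(244.3014641040448))
```

View pics/c_stand.png

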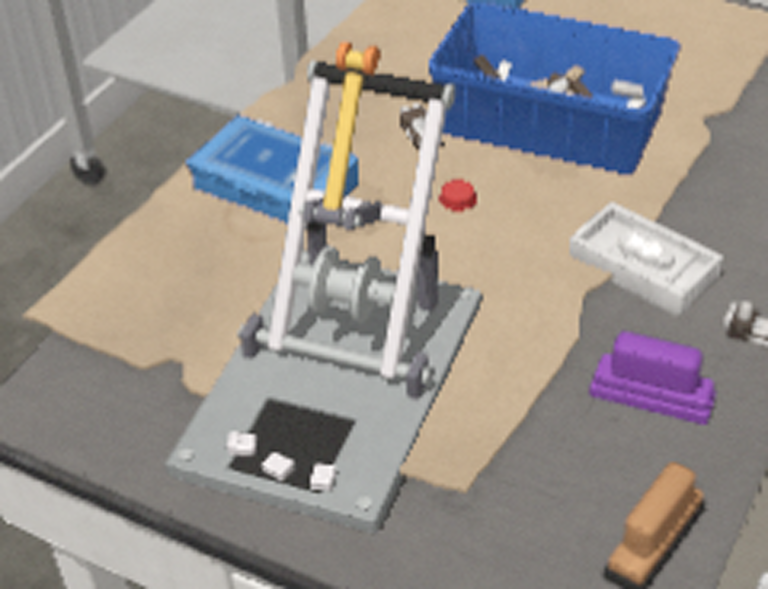

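View pics/c_top.png

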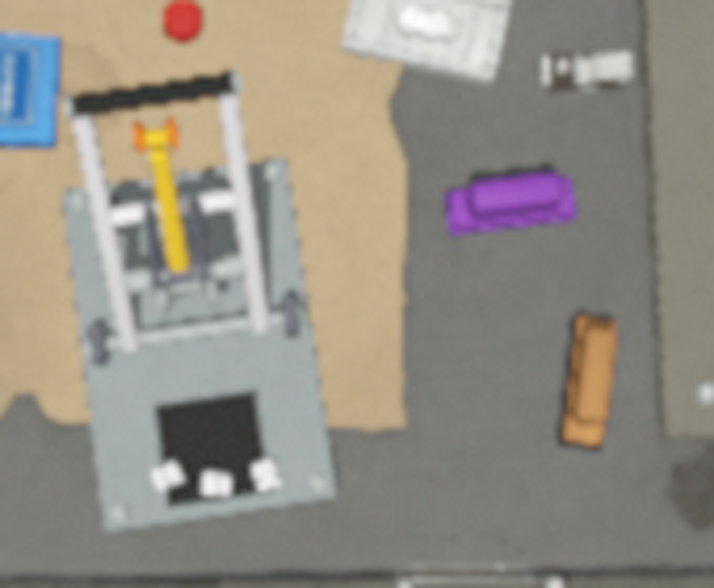

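The scene picture (800 px scale) shows two things that could be the wiper. One is a purple block at (491,400). The other is a brown wooden block with a black foot at (492,475), and the crop shows that black foot, so I choose the brown one. Three white offcuts lie along the front of the black mat at about (290,434), (307,446) and (330,452).

```bash
python3 - <<'E'
from h import *
import pickle
s=pickle.load(open('scene0.pkl','rb'));t=pickle.load(open('top0.pkl','rb'))
for n,S in(('s',s),('t',t)):
    P=cloud(S);hsv=cv2.cvtColor(S['frame'],cv2.COLOR_BGR2HSV);f=S['frame'].astype(int)
    H,Sa,V=[hsv[...,i].astype(int) for i in range(3)]
    ok=S['z_map']>0
    reg=ok&(P[...,0]>.3)&(P[...,0]<.85)&(P[...,1]>-.15)&(P[...,1]<.5)
    m=reg&(H>5)&(H<16)&(Sa>110)&(P[...,1]<.1)
    m=cv2.morphologyEx(m.astype(np.uint8),cv2.MORPH_OPEN,np.ones((2,2)))>0
    Q=P[m];top=Q[Q[:,2]>np.percentile(Q[:,2],85)-.006]
    print(n,'wiper n',len(Q),'z',np.percentile(Q[:,2],[5,50,95]))
    r=cv2.minAreaRect((top[:,:2]*1000).astype(np.float32));print(' top rect',r)
    r=cv2.minAreaRect((Q[:,:2]*1000).astype(np.float32));print(' all rect',r)
    # plate: gray-blueish, z 0.01..0.03
    m=reg&(P[...,2]>.012)&(P[...,2]<.030)&(P[...,1]>.12)&(P[...,1]<.40)&(P[...,0]<.62)
    m=cv2.morphologyEx(m.astype(np.uint8),cv2.MORPH_OPEN,np.ones((3,3)))
    k,l,st,c=cv2.connectedComponentsWithStats(m);i=1+np.argmax(st[1:,4]);m=l==i
    Q=P[m]; A=np.c_[Q[:,:2],np.ones(len(Q))];co=np.linalg.lstsq(A,Q[:,2],rcond=None)[0];print(' plate plane',co,np.std(Q[:,2]-A@co),len(Q))
    r=cv2.minAreaRect((Q[:,:2]*1000).astype(np.float32));print(' plate rect',r,cv2.boxPoints(r).tolist())
    # bench
    b=reg&(abs(P[...,2])<.01)&(P[...,1]<.1); print(' bench z',np.median(P[b][:,2]))
    # offcuts
    m=reg&(V>190)&(Sa<40)&(P[...,2]>.018)&(P[...,2]<.045)&(P[...,0]<.5)&(P[...,1]>.15)&(P[...,1]<.4)
    k,l,st,c=cv2.connectedComponentsWithStats(m.astype(np.uint8))
    for i in range(1,k):
        if st[i,4]>8:
            q=P[l==i]; print('  off',c[i],st[i,4],q.mean(0),np.percentile(q[:,2],90))
    # orange rollers
    m=reg&(H>3)&(H<14)&(Sa>150)&(P[...,2]>.15)
    print(' roller',P[m].mean(0),P[m].min(0),P[m].max(0),m.sum())
    y=reg&(H>=16)&(H<30)&(Sa>150)&(P[...,2]>.1)
    print(' leg',P[y].mean(0),P[y].min(0),P[y].max(0),y.sum())
    bl=reg&(V<60)&(P[...,2]>.17)
    Q=P[bl];print(' bar',Q.mean(0),Q.min(0),Q.max(0),len(Q))
    if len(Q)>5: print(np.linalg.svd(Q-Q.mean(0))[2][0])
E
```

```text
s wiper n 490 z [0.01236388 0.04002251 0.06018138]
 top rect ((247.8674774169922, -108.25152587890625), (602.6082763671875, 32.62335205078125), 11.877311706542969)
 all rect ((259.61663818359375, -103.08059692382812), (627.0841674804688, 47.434593200683594), 11.007298469543457)
 plate plane [-5.02156509e-05  5.94203959e-03  1.88490663e-02] 0.0024294652774727505 3381
 plate rect ((522.1287231445312, 209.71356201171875), (185.55149841308594, 172.75697326660156), 7.984960079193115) [[418.25335693359375, 282.3668212890625], [442.2515563964844, 111.28478240966797], [626.0040893554688, 137.060302734375], [602.005859375, 308.142333984375]]
 bench z 0.0012027422005162491
  off [184.56862745 277.25490196] 51 [0.45628178 0.2391269  0.02723287] 0.029746384141627447
  off [196.25581395 284.25581395] 43 [0.45062122 0.20457062 0.02809539] 0.029818510820813195
  off [210.46153846 287.71794872] 39 [0.45628753 0.17128106 0.02825394] 0.030234404308727526
 roller [0.63170599 0.22643594 0.25962569] [0.62377394 0.21557218 0.25140461] [0.64417719 0.24023797 0.26737895] 46
 leg [0.62347724 0.22238313 0.241
[... 662 characters left out ...]
625, 160.1415252685547), 7.893075466156006) [[419.06878662109375, 278.7027893066406], [441.0601806640625, 120.07844543457031], [562.84521484375, 136.9625244140625], [540.8538208007812, 295.58685302734375]]
 bench z 0.0004977552774219074
  off [242.97142857 262.8       ] 35 [0.45681096 0.17004086 0.02584704] 0.03063074131330619
  off [218.96666667 263.06666667] 30 [0.45688557 0.2380104  0.02562877] 0.02990337748155099
  off [231.20689655 265.        ] 29 [0.45097488 0.20334312 0.02646861] 0.03013715935801926<stdin>:31: RuntimeWarning: Mean of empty slice.
  ret = um.true_divide(
Traceback (most recent call last):
ValueError: zero-size array to reduction operation minimum which has no identity
```

```bash
cat >> h.py <<'E'
from scipy.spatial.transform import Rotation as Ro
YAW=np.radians(7.8); BO=np.array([.5538,.2167,0]); BX=np.array([np.cos(YAW),np.sin(YAW),0]);BY=np.array([-np.sin(YAW),np.cos(YAW),0])
def b2w(x,y,z): return BO+x*BX+y*BY+np.array([0,0,z])
def w2b(p): d=np.asarray(p)-BO; return np.array([d@BX,d@BY,d[2]])
def pose():
    o=ctrl.get_obs(); R=Ro.from_euler('xyz',o['orientation'],degrees=True).as_matrix(); return o,np.array(o['tool_pos']),R
def to(target,jaw=None):
    """target TCP world; jaw yaw deg (dir of tool z in world). prints roll, and offset before and after the roll"""
    o,p,R=pose()
    zy=np.degrees(np.arctan2(R[1,2],R[0,2]))
    r=0
    if jaw is not None:
        # roll about tool x (down): positive roll reduces yaw
        r=-((jaw-zy+90)%180-90)
    R2=R@Ro.from_euler('x',r,degrees=True).as_matrix()
    d=np.array(target)-p
    print('t',round(o['clock'],2),'tcp',p.round(4),'base',w2b(p).round(4),'jawyaw',round(zy,2),'approach',R[:,0].round(3),'open',round(o['opening'],4),'F',o['force'].round(1))
    print(' roll',round(r,2),'q6',round(o['joint_pos'][5],1),' offset now-axes',(R.T@d*1000).round(1),'after-roll axes',(R2.T@d*1000).round(1))
E
python3 - <<'E'
from h import *
import pickle
s=pickle.load(open('scene0.pkl','rb'));t=pickle.load(open('top0.pkl','rb'))
for n,S in(('s',s),('t',t)):
    P=cloud(S);hsv=cv2.cvtColor(S['frame'],cv2.COLOR_BGR2HSV)
    H,Sa,V=[hsv[...,i].astype(int) for i in range(3)]
    reg=(S['z_map']>0)&(abs(P[...,0]-.52)<.07)&(abs(P[...,1]+.05)<.06)&(P[...,2]>.006)
    Q=P[reg]
    for lo,hi in((.053,.066),(.006,.066),(.018,.028)):
        q=Q[(Q[:,2]>lo)&(Q[:,2]<hi)]
        print(n,lo,len(q),cv2.minAreaRect((q[:,:2]*1000).astype(np.float32)),q.mean(0).round(4))
        print(np.linalg.svd(q[:,:2]-q[:,:2].mean(0))[2][0])
    print(np.percentile(Q[:,2],[50,90,99]))
to(b2w(0,0,.1))
j=ctrl.get_obs();print(j['orientation'])
E
```

```text
s 0.053 236 ((518.2140502929688, -50.148414611816406), (20.282089233398438, 62.551300048828125), 81.17852783203125) [ 0.5162 -0.0508  0.0581]
[-0.98988249  0.14188959]
s 0.006 850 ((529.6273803710938, -67.84742736816406), (110.45137023925781, 98.33997344970703), 7.272348880767822) [ 0.513  -0.0653  0.0318]
[-0.80519687  0.59300759]
s 0.018 138 ((518.91259765625, -50.426002502441406), (24.587127685546875, 85.29570007324219), 80.24797058105469) [ 0.502  -0.0524  0.0237]
[-0.95116779  0.30867431]
[0.02446889 0.05885814 0.06118281]
t 0.053 161 ((518.124267578125, -52.03911590576172), (21.70879554748535, 63.65889358520508), 80.62358856201172) [ 0.5181 -0.0518  0.0578]
[-0.98681493  0.16185268]
t 0.006 469 ((520.1099853515625, -51.66361999511719), (138.13113403320312, 116.34706115722656), 0.5921531319618225) [ 0.5188 -0.061   0.0325]
[-0.78010755  0.62564544]
t 0.018 84 ((514.3150634765625, -72.11076354980469), (69.4866943359375, 86.27911376953125), 77.78518676757812) [ 0.5128 -0.0495  0.0231]
[-0.98983596  0.14221382]
[0.02487132 0.05909802 0.06310653]
t 0.1 tcp [0.1517 0.6573 0.2257] base [-0.3386  0.4911  0.2257] jawyaw -103.01 approach [-0.    -0.001 -1.   ] open 0.0878 F [ 0.5 -0.3  0.7]
 roll 0 q6 -16.5  offset now-axes [126.3 490.9 338.6] after-roll axes [126.3 490.9 338.6]
[  4.62005568  89.91646546 -98.38611789]
```

```bash
python3 - <<'E'
from h import *
to([.518,-.051,.2257],-99)
E
```

```text
t 0.1 tcp [0.1517 0.6573 0.2257] base [-0.3386  0.4911  0.2257] jawyaw -103.01 approach [-0.    -0.001 -1.   ] open 0.0878 F [ 0.5 -0.3  0.7]
 roll -4.01 q6 -16.5  offset now-axes [  1.  516.3 607.7] after-roll axes [  1.  472.6 642.3]
```

>>> servo_tool([
  {"offset": [0,0,0],"roll": -4,"claw": 1},
  {"offset": [0,0.03,0.04],"roll": 0,"claw": 1},
  {"offset": [0,0.03,0.04],"roll": 0,"claw": 1},
  {"offset": [0,0.03,0.04],"roll": 0,"claw": 1},
  {"offset": [0,0.03,0.04],"roll": 0,"claw": 1},
  {"offset": [0,0.03,0.04],"roll": 0,"claw": 1},
  {"offset": [0,0.03,0.04],"roll": 0,"claw": 1},
  {"offset": [0,0.03,0.04],"roll": 0,"claw": 1},
  {"offset": [0,0.03,0.04],"roll": 0,"claw": 1},
  {"offset": [0,0.03,0.04],"roll": 0,"claw": 1},
  {"offset": [0,0.03,0.04],"roll": 0,"claw": 1},
  {"offset": [0,0.03,0.04],"roll": 0,"claw": 1},
])

```text
clock: 1.6
tool_pos: [0.4093, 0.1699, 0.2266]
orientation: [167.9, 90.0, 68.9]
force: [0.5, 0.9, -0.0]
opening: 0.0878
```

```bash
python3 - <<'E'
from h import *
to([.518,-.051,.12],-99)
E
```

```text
t 1.6 tcp [0.4093 0.1699 0.2266] base [-0.1496 -0.0267  0.2266] jawyaw -98.98 approach [ 0.  0. -1.] open 0.0878 F [ 0.5  0.9 -0. ]
 roll 0.02 q6 32.8  offset now-axes [106.6 141.9 201.3] after-roll axes [106.6 142.  201.2]
```

>>> servo_tool([
  {"offset": [0,0.03,0.04],"roll": 0,"claw": 1},
  {"offset": [0.01,0.03,0.04],"roll": 0,"claw": 1},
  {"offset": [0.02,0.03,0.04],"roll": 0,"claw": 1},
  {"offset": [0.03,0.03,0.04],"roll": 0,"claw": 1},
  {"offset": [0.03,0.022,0.041],"roll": 0,"claw": 1},
  {"offset": [0.017,0,0],"roll": 0,"claw": 1},
  {"offset": [0,0,0],"roll": 0,"claw": 1},
])

```text
clock: 2.48
tool_pos: [0.5165, -0.0501, 0.1179]
orientation: [-68.8, 89.8, -167.9]
force: [0.3, 0.1, 0.2]
opening: 0.0873
```

```bash
python3 - <<'E'
from h import *
to([.518,-.051,.0275],-99)
E
```

```text
t 2.48 tcp [ 0.5165 -0.0501  0.1179] base [-0.0732 -0.2593  0.1179] jawyaw -99.08 approach [-0.004 -0.001 -1.   ] open 0.0873 F [0.3 0.1 0.2]
 roll -0.08 q6 64.8  offset now-axes [90.4  1.9  0.5] after-roll axes [90.4  1.9  0.5]
```

>>> servo_tool([
  {"offset": [0.03,0.002,0],"roll": 0,"claw": 1},
  {"offset": [0.03,0,0],"roll": 0,"claw": 1},
  {"offset": [0.02,0,0],"roll": 0,"claw": 1},
  {"offset": [0.01,0,0],"roll": 0,"claw": 1},
  {"offset": [0,0,0],"roll": 0,"claw": 0},
  {"offset": [0,0,0],"roll": 0,"claw": -1},
  {"offset": [0,0,0],"roll": 0,"claw": -1},
  {"offset": [0,0,0],"roll": 0,"claw": -1},
  {"offset": [0,0,0],"roll": 0,"claw": -1},
  {"offset": [0,0,0],"roll": 0,"claw": -1},
])

```text
clock: 3.72
tool_pos: [0.5198, -0.0496, 0.0296]
orientation: [113.9, 90.0, 14.9]
force: [-0.2, 0.9, 0.3]
opening: 0.0334
```

```bash
python3 - <<'E'
from h import *
to([.518,-.051,.0275],-99)
s=snap('scene');cv2.imwrite('pics/g1.png',cv2.resize(s['frame'][150:350,180:400],None,fx=3,fy=3,interpolation=cv2.INTER_CUBIC))
E
```

```text
t 3.73 tcp [ 0.5198 -0.0496  0.0296] base [-0.0699 -0.2592  0.0296] jawyaw -99.0 approach [ 0.  0. -1.] open 0.0334 F [-0.2  0.9  0.3]
 roll -0.0 q6 64.9  offset now-axes [ 2.1 -1.5  1.7] after-roll axes [ 2.1 -1.5  1.7]
```

View pics/g1.png

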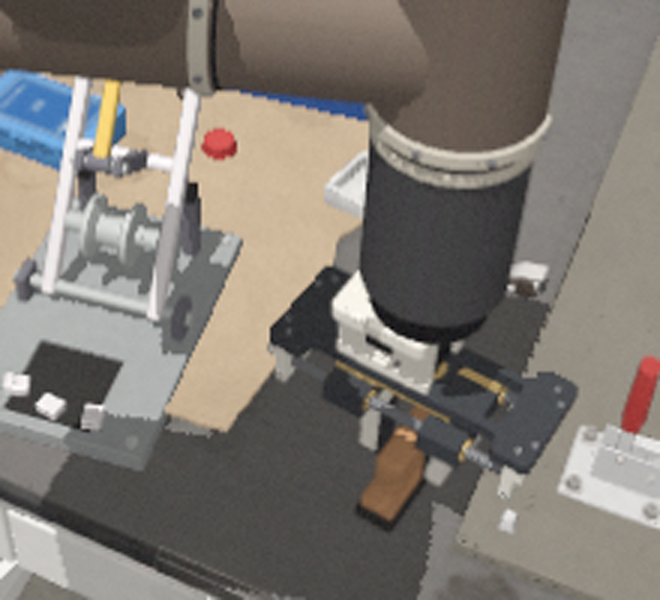

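The picture shows the gripper over the brown wiper at (395,480), with the fingers still closing at 33 mm open. I'll keep closing.

>>> servo_tool([
  {"offset": [0,0,0],"roll": 0,"claw": -1},
  {"offset": [0,0,0],"roll": 0,"claw": -1},
  {"offset": [0,0,0],"roll": 0,"claw": -1},
  {"offset": [0,0,0],"roll": 0,"claw": -1},
])

```text
clock: 4.28
tool_pos: [0.5197, -0.0496, 0.0295]
orientation: [-69.5, 90.0, -168.5]
force: [1.0, 0.0, -1.1]
opening: 0.0219
```

```bash
python3 - <<'E'
from h import *
# wiper axis after: jaw yaw 97.8 => want
to(b2w(-.083,.075,.10),97.8)
E
```

```text
t 4.28 tcp [ 0.5197 -0.0496  0.0295] base [-0.07   -0.2592  0.0295] jawyaw -99.0 approach [-0. -0. -1.] open 0.0219 F [ 1.   0.  -1.1]
 roll -16.8 q6 64.9  offset now-axes [ -70.5 -109.1 -316.1] after-roll axes [ -70.5  -13.1 -334.2]
```

>>> servo_tool([
  {"offset": [-0.035,0,0],"roll": 0,"claw": -1},
  {"offset": [-0.035,0,0],"roll": 0,"claw": -1},
  {"offset": [0,0,0],"roll": -8.4,"claw": -1},
  {"offset": [0,0,0],"roll": -8.4,"claw": -1},
  {"offset": [0,-0.003,-0.042],"roll": 0,"claw": -1},
  {"offset": [0,-0.003,-0.042],"roll": 0,"claw": -1},
  {"offset": [0,-0.003,-0.042],"roll": 0,"claw": -1},
  {"offset": [0,-0.003,-0.042],"roll": 0,"claw": -1},
  {"offset": [0,0,-0.042],"roll": 0,"claw": -1},
  {"offset": [0,0,-0.042],"roll": 0,"claw": -1},
  {"offset": [0,0,-0.042],"roll": 0,"claw": -1},
  {"offset": [0,0,-0.04],"roll": 0,"claw": -1},
])

```text
clock: 5.78
tool_pos: [0.4619, 0.2811, 0.0994]
orientation: [-76.2, 90.0, -158.4]
force: [0.6, 0.2, -1.8]
opening: 0.0218
```

>>> servo_tool([
  {"offset": [0,0,0],"roll": 0,"claw": -1},
])

```text
clock: 5.9
tool_pos: [0.4622, 0.2822, 0.0993]
orientation: [133.9, 90.0, 51.9]
force: [-0.2, -0.5, -2.1]
opening: 0.0218
```

```bash
python3 - <<'E'
from h import *
to(b2w(-.083,.075,.049),97.8)
s=snap('scene');cv2.imwrite('pics/g2.png',cv2.resize(s['frame'][130:350,110:330],None,fx=2.7,fy=2.7,interpolation=cv2.INTER_CUBIC))
s=snap('top');cv2.imwrite('pics/g2t.png',cv2.resize(s['frame'][150:290,180:350],None,fx=4.2,fy=4.2,interpolation=cv2.INTER_CUBIC))
E
```

```text
t 5.9 tcp [0.4622 0.2822 0.0993] base [-0.0819  0.0774  0.0993] jawyaw -82.03 approach [ 0.  0. -1.] open 0.0218 F [-0.2 -0.5 -2.1]
 roll 0.17 q6 45.8  offset now-axes [50.3 -1.2  2.4] after-roll axes [50.3 -1.2  2.4]
```

View pics/g2.png

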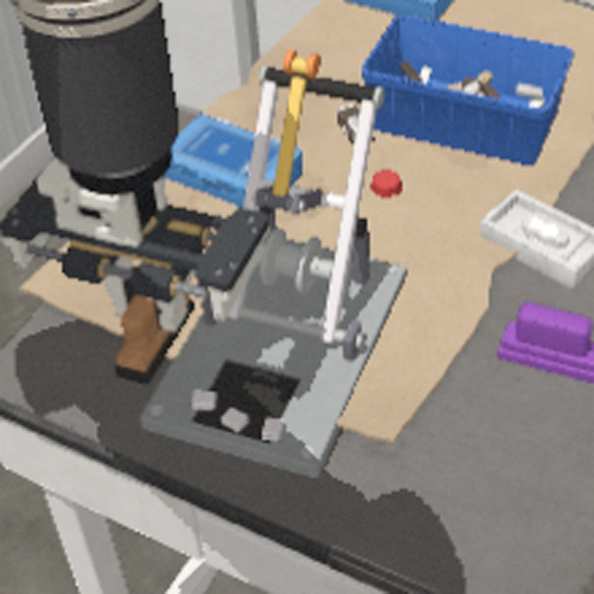

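The picture shows the wiper held left of the offcuts at (140,345), and the offcuts still in place at (205,400), (236,418) and (275,430). Next I'll lower it.

>>> servo_tool([
  {"offset": [0.02,0,0],"roll": 0,"claw": -1},
  {"offset": [0.02,0,0],"roll": 0,"claw": -1},
  {"offset": [0.007,0,0],"roll": 0,"claw": -1},
  {"offset": [0.003,0,0],"roll": 0,"claw": -1},
  {"offset": [0,0,0],"roll": 0,"claw": -1},
  {"offset": [0,0,0],"roll": 0,"claw": -1},
])

```text
clock: 6.75
tool_pos: [0.4628, 0.28, 0.0502]
orientation: [129.3, 89.9, 47.2]
force: [0.6, -0.6, -1.4]
opening: 0.0218
```

```bash
python3 - <<'E'
from h import *
to(b2w(-.083,-.092,.049),97.8)
E
```

```text
t 6.75 tcp [0.4628 0.28   0.0502] base [-0.0816  0.075   0.0502] jawyaw -82.2 approach [ 0.001  0.001 -1.   ] open 0.0218 F [ 0.6 -0.6 -1.4]
 roll 0.0 q6 45.9  offset now-axes [  1.1  -1.5 167. ] after-roll axes [  1.1  -1.4 167. ]
```

>>> servo_tool([
  {"offset": [0.0007,0,0.004],"roll": 0,"claw": -1},
  {"offset": [0,0,0.008],"roll": 0,"claw": -1},
  {"offset": [0,0,0.008],"roll": 0,"claw": -1},
  {"offset": [0,0,0.008],"roll": 0,"claw": -1},
  {"offset": [0,0,0.008],"roll": 0,"claw": -1},
  {"offset": [0,0,0.008],"roll": 0,"claw": -1},
  {"offset": [0,0,0.008],"roll": 0,"claw": -1},
  {"offset": [0,0,0.008],"roll": 0,"claw": -1},
  {"offset": [0,0,0.008],"roll": 0,"claw": -1},
  {"offset": [0,0,0.008],"roll": 0,"claw": -1},
  {"offset": [0,0,0.008],"roll": 0,"claw": -1},
  {"offset": [0,0,0.008],"roll": 0,"claw": -1},
])

```text
clock: 8.25
tool_pos: [0.4751, 0.1881, 0.0489]
orientation: [80.4, 90.0, -1.8]
force: [-0.4, 0.5, -1.2]
opening: 0.0216
```

```bash
python3 - <<'E'
from h import *
to(b2w(-.083,-.092,.049),97.8)
s=snap('scene');cv2.imwrite('pics/g3.png',cv2.resize(s['frame'][180:350,110:330],None,fx=3.4,fy=3.4,interpolation=cv2.INTER_CUBIC))
E
```

```text
t 8.25 tcp [0.4751 0.1881 0.0489] base [-0.0819 -0.0177  0.0489] jawyaw -82.19 approach [ 0. -0. -1.] open 0.0216 F [-0.4  0.5 -1.2]
 roll 0.01 q6 54.2  offset now-axes [-0.1 -1.1 74.3] after-roll axes [-0.1 -1.1 74.3]
```

View pics/g3.png

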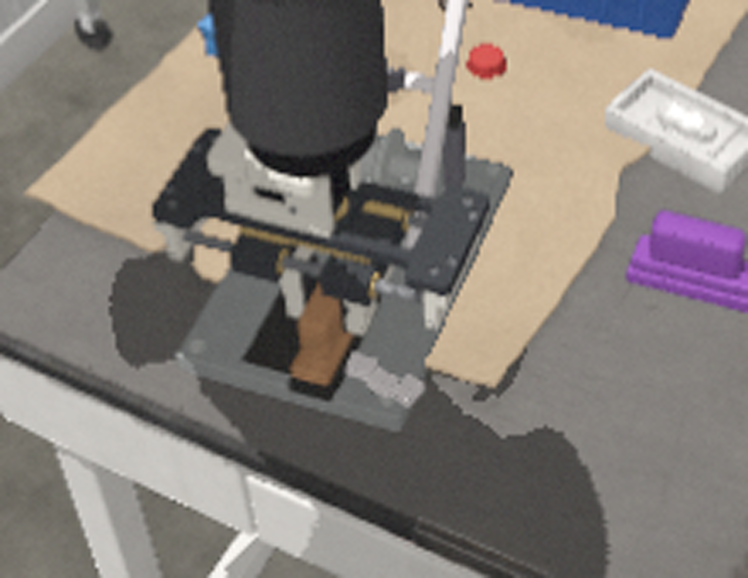

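The picture shows the wiper pushing the offcuts in a row at (365,368)–(405,388), clear of the front edge. I'll continue past the right edge.

>>> servo_tool([
  {"offset": [0,0,0.008],"roll": 0,"claw": -1},
  {"offset": [0,0,0.008],"roll": 0,"claw": -1},
  {"offset": [0,0,0.008],"roll": 0,"claw": -1},
  {"offset": [0,0,0.008],"roll": 0,"claw": -1},
  {"offset": [0,0,0.008],"roll": 0,"claw": -1},
  {"offset": [0,0,0.008],"roll": 0,"claw": -1},
  {"offset": [0,0,0.008],"roll": 0,"claw": -1},
  {"offset": [0,0,0.008],"roll": 0,"claw": -1},
  {"offset": [0,0,0.008],"roll": 0,"claw": -1},
  {"offset": [0,0,0.008],"roll": 0,"claw": -1},
  {"offset": [0,0,0.006],"roll": 0,"claw": -1},
  {"offset": [0,0,0],"roll": 0,"claw": -1},
])

```text
clock: 9.8
tool_pos: [0.4867, 0.103, 0.0488]
orientation: [-61.1, 90.0, -143.3]
force: [-0.6, -0.1, -1.3]
opening: 0.0215
```

```bash
python3 - <<'E'
from h import *
to(b2w(-.083,-.10,.049),97.8)
s=snap('scene');cv2.imwrite('pics/g4.png',cv2.resize(s['frame'][180:350,130:350],None,fx=3.4,fy=3.4,interpolation=cv2.INTER_CUBIC))
E
```

```text
t 9.8 tcp [0.4867 0.103  0.0488] base [-0.0819 -0.1036  0.0488] jawyaw -82.23 approach [-0. -0. -1.] open 0.0215 F [-0.6 -0.1 -1.3]
 roll -0.03 q6 63.1  offset now-axes [-0.2 -1.1 -3.6] after-roll axes [-0.2 -1.1 -3.6]
```

View pics/g4.png

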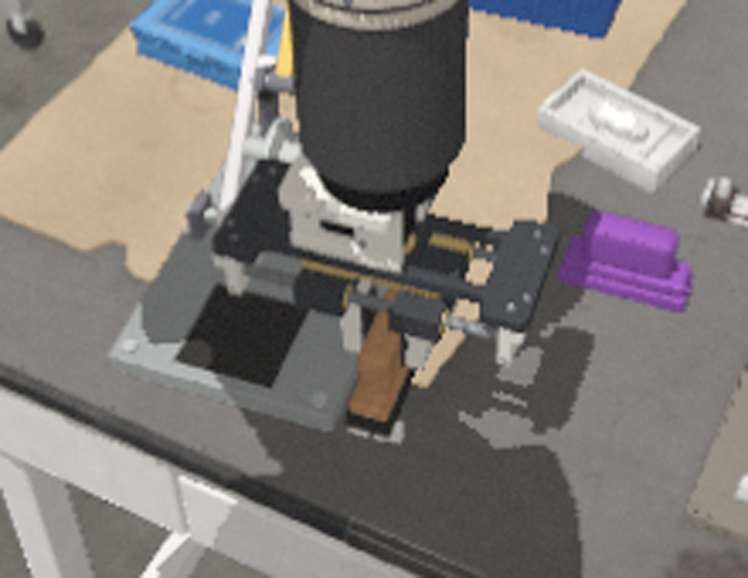

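The picture shows the plate is bare, with one offcut visible at the wiper's front corner, about (385,430). Next I'll lift and go back towards the wiper's old spot.

>>> servo_tool([
  {"offset": [-0.03,0,0],"roll": 0,"claw": -1},
  {"offset": [-0.04,0,0],"roll": 0,"claw": -1},
  {"offset": [0,0,0.05],"roll": 0,"claw": -1},
  {"offset": [0,0,0.05],"roll": 0,"claw": -1},
  {"offset": [0,0,0.05],"roll": 0,"claw": -1},
  {"offset": [0,0,0.01],"roll": 0,"claw": -1},
  {"offset": [0,0,0],"roll": 0,"claw": -1},
])

```text
clock: 10.72
tool_pos: [0.5084, -0.0555, 0.1188]
orientation: [-136.9, 90.0, 140.8]
force: [-0.2, 0.5, -2.2]
opening: 0.022
```

```bash
python3 - <<'E'
from h import *
to([.518,-.05,.0295],97.8)
s=snap('scene');cv2.imwrite('pics/g5.png',cv2.resize(s['frame'][180:350,130:350],None,fx=3.4,fy=3.4,interpolation=cv2.INTER_CUBIC))
P=cloud(s);hsv=cv2.cvtColor(s['frame'],cv2.COLOR_BGR2HSV)
m=(P[...,0]>.38)&(P[...,0]<.56)&(P[...,1]>.02)&(P[...,1]<.14)&(P[...,2]>.004)&(P[...,2]<.03)&(hsv[...,1]<40)&(hsv[...,2]>110)
k,l,st,c=cv2.connectedComponentsWithStats(m.astype(np.uint8))
for i in range(1,k):
    if st[i,4]>6: q=P[l==i];print(c[i],st[i,4],q.mean(0).round(4),w2b(q.mean(0)).round(4),q[:,2].max().round(4))
E
```

```text
t 10.72 tcp [ 0.5084 -0.0555  0.1188] base [-0.0819 -0.2635  0.1188] jawyaw -82.28 approach [-0.  0. -1.] open 0.022 F [-0.2  0.5 -2.2]
 roll -0.08 q6 81.9  offset now-axes [89.3 10.3 -4.1] after-roll axes [89.3 10.3 -4.1]
[229.85520362 290.21719457] 221 [0.4762 0.1336 0.0182] [-0.0882 -0.0718  0.0182] 0.0248
[241.52941176 292.55882353] 34 [0.4875 0.1108 0.0087] [-0.08   -0.0959  0.0087] 0.0126
[239.86111111 304.25      ] 108 [0.4568 0.0991 0.0108] [-0.1121 -0.1034  0.0108] 0.0186
```

View pics/g5.png

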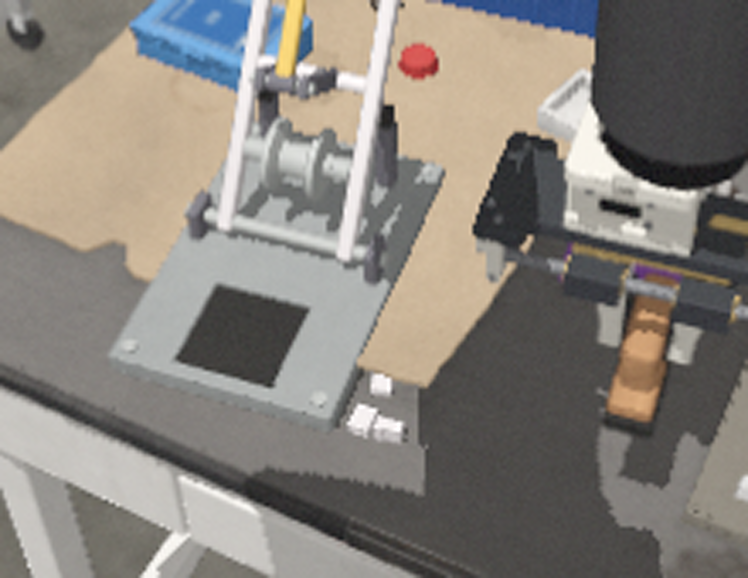

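```bash
python3 - <<'E'
from h import *
s=snap('scene');cv2.imwrite('pics/g6.png',cv2.resize(s['frame'][275:325,205:270],None,fx=10,fy=10,interpolation=cv2.INTER_CUBIC))
t=snap('top');cv2.imwrite('pics/g6t.png',cv2.resize(t['frame'][235:285,230:295],None,fx=10,fy=10,interpolation=cv2.INTER_CUBIC))
P=cloud(s)
print((P[296:312,230:250,2]*1000).round().astype(int))
E
```

```text
[[17  8  1 -1  3 -1  2 -1  1  1  3  4  3  2  4  0  0  1  5  0]
 [16  5 -2  0  0  1  3  2  2  3  1  0 -1  2  1  1  1  1  2  0]
 [ 9  4  3  3  1  0  3 -2  1  0  2  1 -1  2  1  0 -1  1  1  3]
 [ 6  1  3  1  0  8 10 11  2  0  2  0 -1  0  1  2  0  1  1  0]
 [ 4  2  1  0  9  8  9 10 11 11 10  4  2  1  2  0  1  4  3 -5]
 [ 0  0  1  2 10  7  7 10 11  8  9  2  1  2  1  3 -1  0  3  1]
 [ 3  1  6 11 11 10 10  9  8 11  7 17  1  2  0  4  1  0  4  3]
 [ 3  1  1 10  8  9 10 10 10 11  5 17 15 15 15 15  1  0  2 -1]
 [ 2 -1  6  9  8  8 10  8 11  8 14 16 15 16 14 17 16 17 11  1]
 [ 3  3  6  7  6 12  7 10  7  3 16 15 12 16 16 15 17 16 14  1]
 [ 0  3  2  3  5  7  7 10  8  3 14 16 15 15 13 15 16 15  9  1]
 [-2  1 -1  1  0  3  4  7  3  1 11  8 11  9 12 12 12 14  8  0]
 [ 2  0  1 -1  0  0  1  2  1  3  4  9  8  5  8  8  9  8  5 -2]
 [-1  2  2  0  1  1  1  1  2  1 -1  2  0  1  3  3  3  7 -1  2]
 [-1  3  1  0 -1  3  3  1  1  3  1 -1  1  1  2  1  1  2  0 -1]
 [ 0 -1  1  2 -1  2 -1  0  1  2  0  0  1  1  1  3  3  1  5  2]]
```

View pics/g6.png

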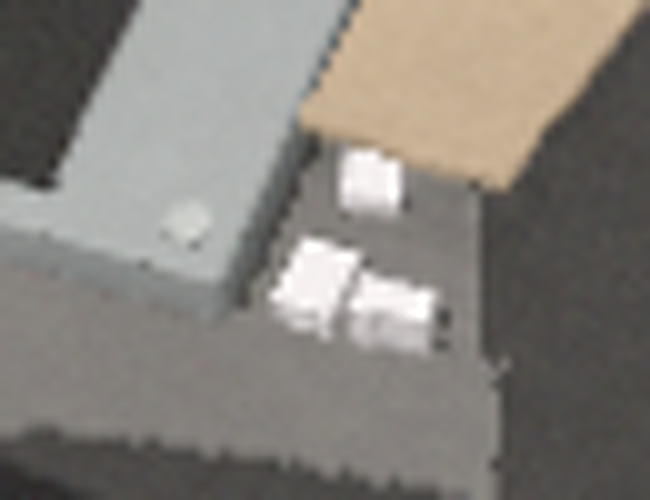

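View pics/g6t.png

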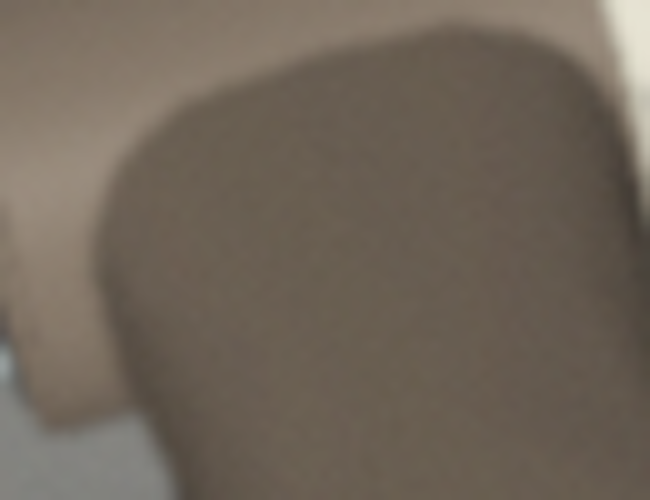

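The close crop shows all three offcuts on the bench beside the plate, at (370,180), (318,282) and (395,308). None rests on the plate; one is standing on its side. Now I'll put the wiper down.

>>> servo_tool([
  {"offset": [0.03,0.005,-0.004],"roll": 0,"claw": -1},
  {"offset": [0.03,0,0],"roll": 0,"claw": -1},
  {"offset": [0.018,0,0],"roll": 0,"claw": -1},
  {"offset": [0.006,0,0],"roll": 0,"claw": -1},
  {"offset": [0.003,0,0],"roll": 0,"claw": -1},
  {"offset": [0.001,0,0],"roll": 0,"claw": -1},
  {"offset": [0.001,0,0],"roll": 0,"claw": -1},
  {"offset": [0,0,0],"roll": 0,"claw": -1},
])

```text
clock: 11.88
tool_pos: [0.513, -0.0505, 0.0302]
orientation: [96.6, 90.0, 14.4]
force: [0.4, -0.5, -2.3]
opening: 0.0217
```

```bash
python3 - <<'E'
from h import *
to([.513,-.05,.0295],97.8)
E
```

```text
t 11.88 tcp [ 0.513  -0.0505  0.0302] base [-0.0767 -0.2592  0.0302] jawyaw -82.2 approach [ 0.001  0.    -1.   ] open 0.0217 F [ 0.4 -0.5 -2.3]
 roll 0.0 q6 81.6  offset now-axes [ 0.7  0.  -0.5] after-roll axes [ 0.7  0.  -0.5]
```

>>> servo_tool([
  {"offset": [0.001,0,0],"roll": 0,"claw": -1},
  {"offset": [0,0,0],"roll": 0,"claw": -1},
  {"offset": [0,0,0],"roll": 0,"claw": -0.3},
  {"offset": [0,0,0],"roll": 0,"claw": -0.3},
  {"offset": [0,0,0],"roll": 0,"claw": -0.3},
  {"offset": [0,0,0],"roll": 0,"claw": -0.3},
  {"offset": [-0.02,0,0],"roll": 0,"claw": -0.3},
  {"offset": [-0.04,0,0],"roll": 0,"claw": -0.3},
  {"offset": [-0.06,0,0],"roll": 0,"claw": -0.3},
])

```text
clock: 13.0
tool_pos: [0.5115, -0.0507, 0.1487]
orientation: [-85.5, 89.8, -167.7]
force: [1.4, 0.2, 0.2]
opening: 0.0304
```

```bash
python3 - <<'E'
from h import *
F=b2w(.0820,0,.2551)
print(F)
to(F+[0,0,.06-.019],97.8)
s=snap('scene');cv2.imwrite('pics/g7.png',cv2.resize(s['frame'][150:350,150:400],None,fx=3,fy=3,interpolation=cv2.INTER_CUBIC))
E
```

```text
[0.63504132 0.22782868 0.2551    ]
t 13.0 tcp [ 0.5115 -0.0507  0.1487] base [-0.0782 -0.2592  0.1487] jawyaw -82.2 approach [-0.004 -0.001 -1.   ] open 0.0304 F [1.4 0.2 0.2]
 roll -0.0 q6 81.6  offset now-axes [-148.1  159.6 -259.2] after-roll axes [-148.1  159.6 -259.2]
```

View pics/g7.png

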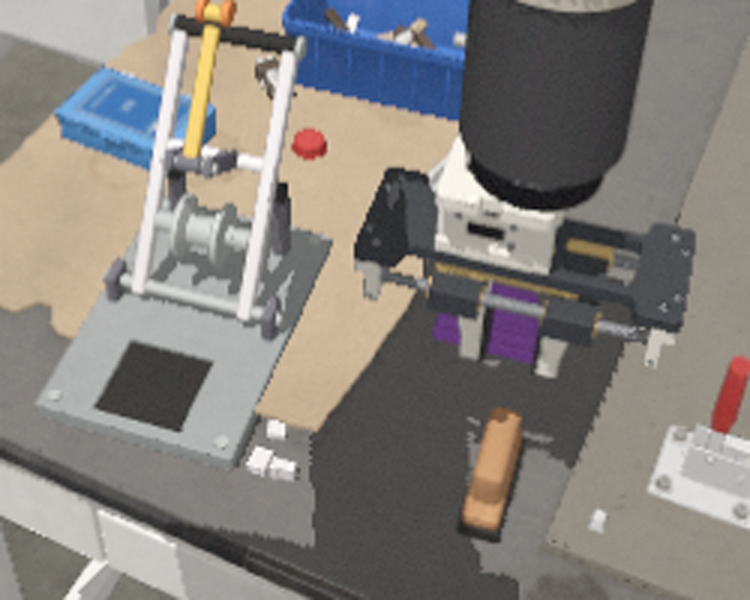

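The picture shows the wiper standing upright at (493,472), the plate bare, and the offcuts at (275,430) and (272,465). Kickstand next.

>>> servo_tool([
  {"offset": [-0.05,0,0],"roll": 0,"claw": 0.4},
  {"offset": [-0.05,0,0],"roll": 0,"claw": 0.4},
  {"offset": [-0.048,0.01,-0.02],"roll": 0,"claw": 0.4},
  {"offset": [0,0.03,-0.045],"roll": 0,"claw": 0.4},
  {"offset": [0,0.03,-0.045],"roll": 0,"claw": 0.4},
  {"offset": [0,0.03,-0.045],"roll": 0,"claw": 0.4},
  {"offset": [0,0.03,-0.045],"roll": 0,"claw": 0.4},
  {"offset": [0,0.02,-0.04],"roll": 0,"claw": 0.4},
  {"offset": [0,0.01,-0.02],"roll": 0,"claw": 0.4},
  {"offset": [0,0,0],"roll": 0,"claw": 0.4},
])

```text
clock: 14.3
tool_pos: [0.636, 0.23, 0.2958]
orientation: [-66.3, 89.9, -148.4]
force: [-1.0, -0.6, -0.2]
opening: 0.0614
```

```bash
python3 - <<'E'
from h import *
to(b2w(.0820,0,.2551-.019),97.8)
s=snap('scene');cv2.imwrite('pics/g8.png',cv2.resize(s['frame'][90:290,120:370],None,fx=3,fy=3,interpolation=cv2.INTER_CUBIC))
E
```

```text
t 14.3 tcp [0.636  0.23   0.2958] base [0.0833 0.002  0.2958] jawyaw -82.12 approach [-0.001 -0.001 -1.   ] open 0.0614 F [-1.  -0.6 -0.2]
 roll 0.08 q6 61.5  offset now-axes [59.7 -1.2  1.9] after-roll axes [59.7 -1.2  1.9]
```

View pics/g8.png

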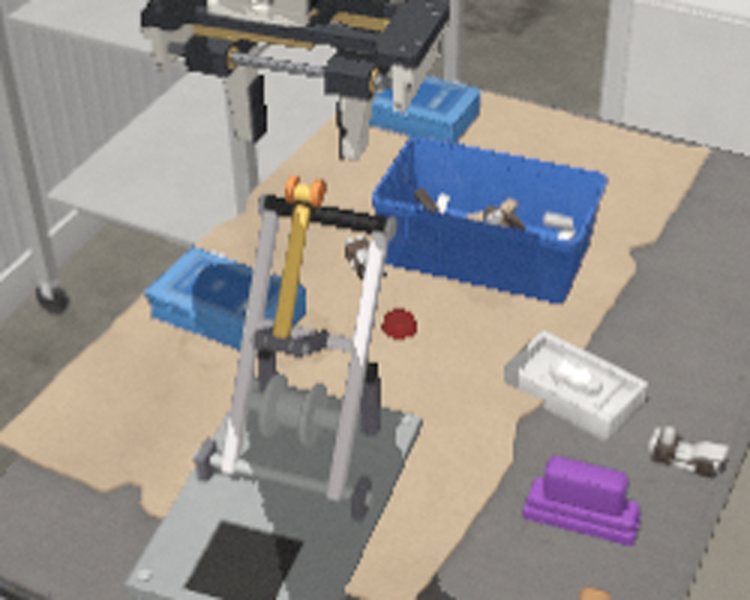

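The picture shows the open fingers straddling above the orange rollers at (306,192), with the bar at (330,213) behind them. Now I'll descend and pinch.

>>> servo_tool([
  {"offset": [0.02,-0.001,0.002],"roll": 0,"claw": 0.4},
  {"offset": [0.02,0,0],"roll": 0,"claw": 0.4},
  {"offset": [0.013,0,0],"roll": 0,"claw": 0.4},
  {"offset": [0.005,0,0],"roll": 0,"claw": 0.4},
  {"offset": [0,0,0],"roll": 0,"claw": 0},
  {"offset": [0,0,0],"roll": 0,"claw": -1},
  {"offset": [0,0,0],"roll": 0,"claw": -1},
  {"offset": [0,0,0],"roll": 0,"claw": -1},
  {"offset": [0,0,0],"roll": 0,"claw": -1},
  {"offset": [0,0,0],"roll": 0,"claw": -1},
  {"offset": [0,0,0],"roll": 0,"claw": -1},
  {"offset": [0,0,0],"roll": 0,"claw": -1},
])

```text
clock: 15.85
tool_pos: [0.6353, 0.2299, 0.2393]
orientation: [154.3, 89.7, 72.2]
force: [-3.6, 9.6, 1.2]
opening: 0.0256
```

```bash
python3 - <<'E'
from h import *
to(b2w(.0820,0,.2551-.019),97.8)
o=ctrl.get_obs();p=w2b(o['tool_pos']);
piv=np.array([.0167,.1616])
print('grasp rel piv',p[0]-piv[0],p[2]+.019-piv[1],np.hypot(p[0]-piv[0],p[2]+.019-piv[1]))
s=snap('scene');cv2.imwrite('pics/g9.png',cv2.resize(s['frame'][90:290,120:370],None,fx=3,fy=3,interpolation=cv2.INTER_CUBIC))
E
```

```text
t 15.85 tcp [0.6353 0.2299 0.2393] base [0.0825 0.002  0.2393] jawyaw -82.11 approach [ 0.001  0.004 -1.   ] open 0.0256 F [-3.6  9.6  1.2]
 roll 0.09 q6 61.6  offset now-axes [ 3.2 -0.5  2. ] after-roll axes [ 3.2 -0.5  2. ]
grasp rel piv 0.06579067511757328 0.09673446594830978 0.11698704985907962
```

View pics/g9.png

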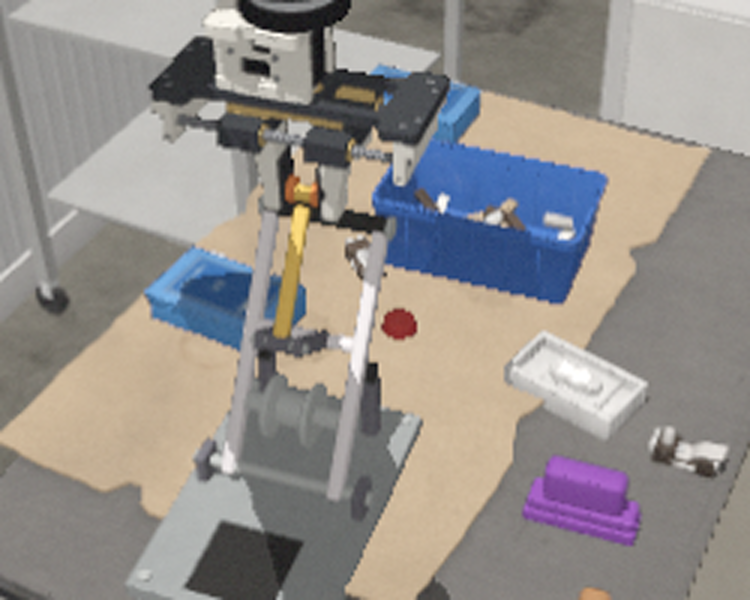

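The picture shows the rollers pinched at (303,190) with a 25.6 mm opening. Next I'll work out the arc.

```bash
python3 - <<'E'
import numpy as np
r=.114;ph=np.linspace(.61,-2.2,25)
X=(r*(np.sin(ph)-np.sin(.61))*1000).round(1);Z=(r*(np.cos(ph)-np.cos(.61))*1000).round(1)
X=np.round(X*2)/2;Z=np.round(Z*2)/2
for i in range(24): print(round(ph[i+1],2),'x',-(Z[i+1]-Z[i]),'y',X[i+1]-X[i])
E
```

```text
0.49 x -7.0 y -11.5
0.38 x -5.5 y -12.0
0.26 x -4.5 y -12.5
0.14 x -2.5 y -13.0
0.02 x -1.0 y -13.5
-0.09 x 0.5 y -13.5
-0.21 x 2.0 y -13.0
-0.33 x 3.5 y -13.0
-0.44 x 5.0 y -12.5
-0.56 x 6.5 y -11.5
-0.68 x 7.5 y -11.0
-0.8 x 9.0 y -9.5
-0.91 x 10.0 y -9.0
-1.03 x 11.0 y -7.5
-1.15 x 12.0 y -6.0
-1.26 x 12.5 y -5.0
-1.38 x 13.0 y -3.0
-1.5 x 13.0 y -2.0
-1.61 x 13.5 y 0.0
-1.73 x 13.0 y 1.0
-1.85 x 13.0 y 3.0
-1.97 x 13.0 y 4.5
-2.08 x 12.0 y 6.0
-2.2 x 11.0 y 7.0
```

>>> servo_tool([
  {"offset": [0,0,-0.002],"roll": 0,"claw": -1},
  {"offset": [-0.007,-0.0115,0],"roll": 0,"claw": -1},
  {"offset": [-0.0055,-0.012,0],"roll": 0,"claw": -1},
  {"offset": [-0.0045,-0.0125,0],"roll": 0,"claw": -1},
  {"offset": [-0.0025,-0.013,0],"roll": 0,"claw": -1},
  {"offset": [-0.001,-0.0135,0],"roll": 0,"claw": -1},
  {"offset": [0.0005,-0.0135,0],"roll": 0,"claw": -1},
])

```text
clock: 16.77
tool_pos: [0.5596, 0.2196, 0.2594]
orientation: [140.4, 89.8, 58.2]
force: [-0.6, 4.4, -1.3]
opening: 0.0257
```

```bash
python3 - <<'E'
from h import *
to(b2w(.0167-.114*np.sin(.09),0.002,.1616+.114*np.cos(.09)-.016))
s=snap('scene');cv2.imwrite('pics/g10.png',cv2.resize(s['frame'][90:290,120:370],None,fx=3,fy=3,interpolation=cv2.INTER_CUBIC))
E
```

```text
t 16.77 tcp [0.5596 0.2196 0.2594] base [0.0061 0.0021 0.2594] jawyaw -82.16 approach [ 0.001  0.002 -1.   ] open 0.0257 F [-0.6  4.4 -1.3]
 roll 0 q6 57.9  offset now-axes [0.3 0.3 0.1] after-roll axes [0.3 0.3 0.1]
```

View pics/g10.png

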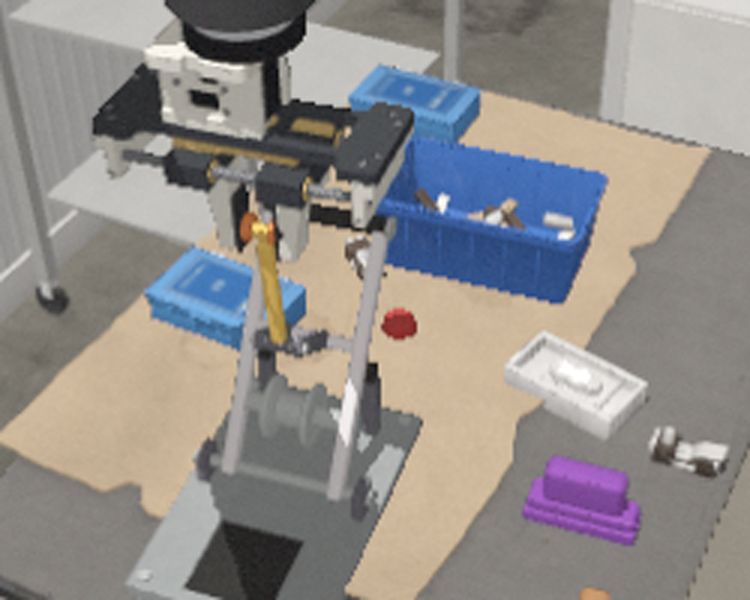

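The picture shows the foot, still held at (258,230), past the top with the frame on its rest. The forces are small, so I'll continue.

>>> servo_tool([
  {"offset": [0.002,-0.013,-0.001],"roll": 0,"claw": -1},
  {"offset": [0.0035,-0.013,0],"roll": 0,"claw": -1},
  {"offset": [0.005,-0.0125,0],"roll": 0,"claw": -1},
  {"offset": [0.0065,-0.0115,0],"roll": 0,"claw": -1},
  {"offset": [0.0075,-0.011,0],"roll": 0,"claw": -1},
  {"offset": [0.009,-0.0095,0],"roll": 0,"claw": -1},
  {"offset": [0.01,-0.009,0],"roll": 0,"claw": -1},
  {"offset": [0.011,-0.0075,0],"roll": 0,"claw": -1},
  {"offset": [0.012,-0.006,0],"roll": 0,"claw": -1},
  {"offset": [0.0125,-0.005,0],"roll": 0,"claw": -1},
  {"offset": [0.013,-0.003,0],"roll": 0,"claw": -1},
  {"offset": [0.013,-0.002,0],"roll": 0,"claw": -1},
])

```text
clock: 18.32
tool_pos: [0.4577, 0.2056, 0.1532]
orientation: [106.7, 89.9, 24.5]
force: [3.7, 4.9, -0.2]
opening: 0.0261
```

```bash
python3 - <<'E'
from h import *
to(b2w(.0167-.114*np.sin(1.5),0.002,.1616+.114*np.cos(1.5)-.016))
s=snap('scene');cv2.imwrite('pics/g11.png',cv2.resize(s['frame'][90:290,120:370],None,fx=3,fy=3,interpolation=cv2.INTER_CUBIC))
E
```

```text
t 18.32 tcp [0.4577 0.2056 0.1532] base [-0.0968  0.002   0.1532] jawyaw -82.18 approach [ 0.001  0.    -1.   ] open 0.0261 F [ 3.7  4.9 -0.2]
 roll 0 q6 51.1  offset now-axes [-0.5 -0.3  0. ] after-roll axes [-0.5 -0.3  0. ]
```

View pics/g11.png

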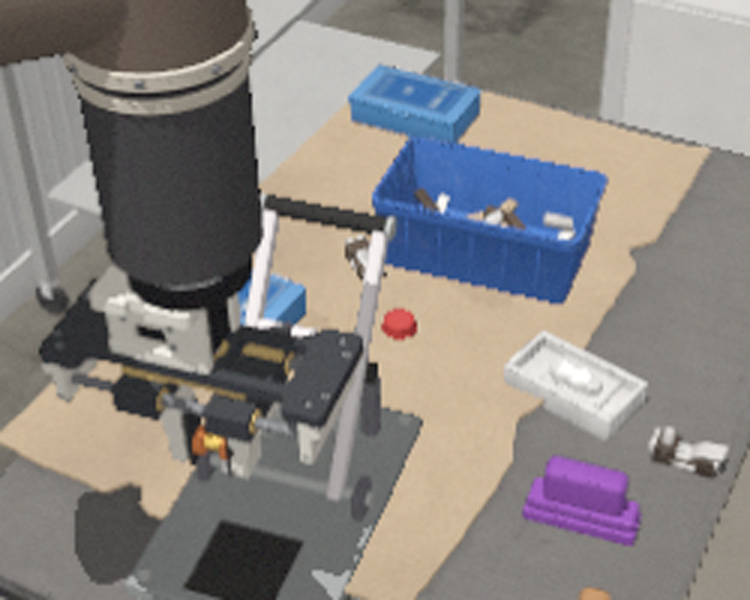

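The picture shows the leg horizontal with its foot at (212,443), still pinched. I'll lead it further down, then release.

>>> servo_tool([
  {"offset": [0.0135,0,0],"roll": 0,"claw": -1},
  {"offset": [0.013,0.001,0],"roll": 0,"claw": -1},
  {"offset": [0.013,0.003,0],"roll": 0,"claw": -1},
  {"offset": [0.013,0.0045,0],"roll": 0,"claw": -1},
  {"offset": [0.012,0.006,0],"roll": 0,"claw": -1},
  {"offset": [0.011,0.007,0],"roll": 0,"claw": -1},
  {"offset": [0,0,0],"roll": 0,"claw": 0},
  {"offset": [0,0,0],"roll": 0,"claw": 0.2},
  {"offset": [0,0,0],"roll": 0,"claw": 0.2},
  {"offset": [0,0,0],"roll": 0,"claw": 0.2},
  {"offset": [0,0,0],"roll": 0,"claw": 0.2},
  {"offset": [0,0,0],"roll": 0,"claw": 0.2},
])

```text
clock: 19.88
tool_pos: [0.4788, 0.2083, 0.0785]
orientation: [134.6, 90.0, 52.4]
force: [-0.2, 1.1, -0.7]
opening: 0.0525
```

>>> servo_tool([
  {"offset": [-0.02,-0.02,0],"roll": 0,"claw": 0.2},
  {"offset": [-0.03,-0.03,0],"roll": 0,"claw": 0.2},
  {"offset": [-0.05,0,0],"roll": 0,"claw": 0.2},
  {"offset": [-0.06,0,0],"roll": 0,"claw": 0.2},
  {"offset": [-0.06,0,0],"roll": 0,"claw": 0.2},
])

```text
clock: 20.5
tool_pos: [0.4289, 0.2012, 0.3006]
orientation: [131.1, 90.0, 48.9]
force: [1.9, 0.6, -0.8]
opening: 0.0528
```

```bash
python3 - <<'E'
from h import *
to(b2w(0,0,.35),7.8)
s=snap('scene');cv2.imwrite('pics/g12.png',cv2.resize(s['frame'][90:320,120:370],None,fx=3,fy=2.6,interpolation=cv2.INTER_CUBIC))
s=snap('top');cv2.imwrite('pics/g12t.png',cv2.resize(s['frame'][130:290,160:350],None,fx=3.7,fy=3.7,interpolation=cv2.INTER_CUBIC))
E
```

```text
t 20.5 tcp [0.4289 0.2012 0.3006] base [-0.1259  0.0016  0.3006] jawyaw -82.18 approach [ 0.  0. -1.] open 0.0528 F [ 1.9  0.6 -0.8]
 roll -89.98 q6 48.8  offset now-axes [-49.4 125.9   1.7] after-roll axes [-49.4  -1.6 125.9]
```

View pics/g12.png

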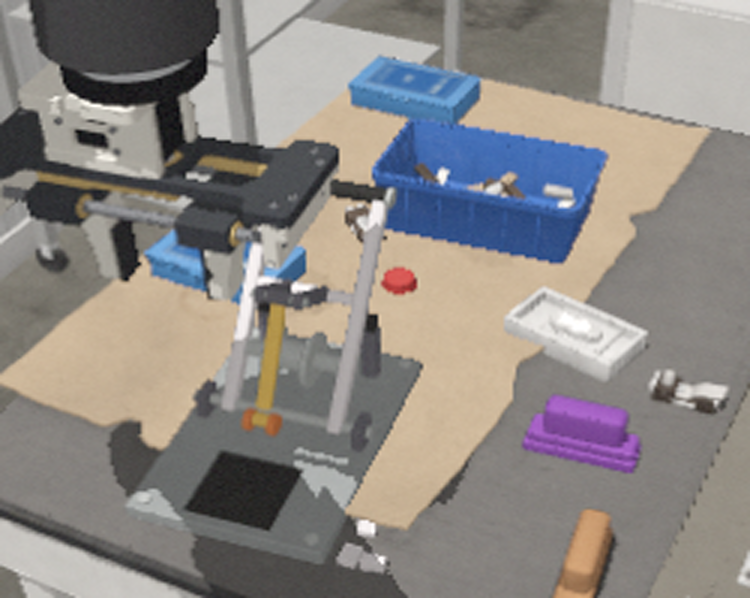

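View pics/g12t.png

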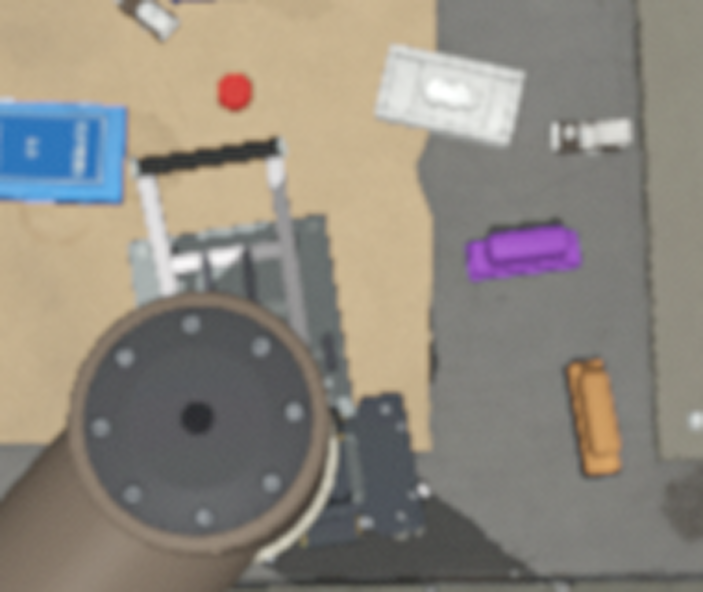

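The scene picture shows the kickstand hanging down with its foot at (262,422) and the frame still on its rest. I'll check that foot position and the bar.

```bash
python3 - <<'E'
from h import *
s=snap('scene');P=cloud(s);hsv=cv2.cvtColor(s['frame'],cv2.COLOR_BGR2HSV);H,S,V=[hsv[...,i].astype(int) for i in range(3)]
m=(H>2)&(H<14)&(S>130)&(abs(P[...,0]-.52)<.1)&(abs(P[...,1]-.21)<.08)&(P[...,2]>.03)&(P[...,2]<.12)
q=P[m];print('foot',len(q),w2b(q.mean(0)).round(4),np.array([w2b(x) for x in q]).min(0).round(4),np.array([w2b(x) for x in q]).max(0).round(4))
E=np.array(s['extrinsics']);c=w2b(E[:3,3]);f=w2b(q.mean(0));u=(f-c)/np.linalg.norm(f-c);print('centre est',(f+u*.008).round(4),'expected -.037,0,.061')
t=snap('top')
for n,s in(('s',s),('t',t)):
    P=cloud(s);V=cv2.cvtColor(s['frame'],cv2.COLOR_BGR2HSV)[...,2]
    B=(P-BO)@np.c_[BX,BY,[0,0,1]]
    m=(V<75)&(s['z_map']>0)&(abs(B[...,0]-.12)<.03)&(abs(B[...,1])<.07)&(abs(B[...,2]-.207)<.02)
    q=B[m];print(n,'bar',len(q),q.mean(0).round(4),q.min(0).round(4),q.max(0).round(4)); 
    c=(np.array(s['extrinsics'])[:3,3]-BO)@np.c_[BX,BY,[0,0,1]]
    d=q.mean(0)-c;d[1]=0;d/=np.linalg.norm(d);print(' axis est',(q.mean(0)+d*.0068).round(4),'expected .1203,0,.205')
    print(' dir slope x/y',np.polyfit(q[:,1],q[:,0],1))
E
```

```text
foot 51 [-0.039  -0.0007  0.0671] [-0.0456 -0.0109  0.0557] [-0.0284  0.015   0.0749]
centre est [-0.0342  0.0018  0.0612] expected -.037,0,.061
s bar 103 [ 0.1178 -0.0229  0.2108] [ 0.112  -0.0451  0.2033] [ 0.1274 -0.0011  0.2154]
 axis est [ 0.1231 -0.0229  0.2065] expected .1203,0,.205
 dir slope x/y [-0.01489147  0.11742614]
t bar 109 [0.1204 0.0019 0.2128] [ 0.1162 -0.0433  0.2085] [0.1249 0.0474 0.2182]
 axis est [0.1222 0.0019 0.2062] expected .1203,0,.205
 dir slope x/y [-0.00070065  0.12040397]
```

>>> servo_tool([
  {"offset": [0,0,0],"roll": -10,"claw": 0.4},
  {"offset": [0,0,0],"roll": -10,"claw": 0.4},
  {"offset": [0,0,0],"roll": -10,"claw": 0.4},
  {"offset": [0,0,0],"roll": -10,"claw": 0.4},
  {"offset": [0,0,0],"roll": -10,"claw": 0.4},
  {"offset": [0,0,0],"roll": -10,"claw": 0.4},
  {"offset": [0,0,0],"roll": -10,"claw": 0.4},
  {"offset": [0,0,0],"roll": -10,"claw": 0.4},
  {"offset": [0,0,0],"roll": -10,"claw": 0.4},
  {"offset": [0,0,0],"roll": 0,"claw": 0.4},
])

```text
clock: 21.95
tool_pos: [0.4288, 0.2011, 0.297]
orientation: [-146.3, 89.9, -138.6]
force: [-0.2, -0.8, 0.2]
opening: 0.0614
```

```bash
python3 - <<'E'
from h import *
to(b2w(.1215,0.001,.29),7.8)
E
```

```text
t 21.95 tcp [0.4288 0.2011 0.297 ] base [-0.126   0.0015  0.297 ] jawyaw 7.73 approach [-0.002 -0.002 -1.   ] open 0.0614 F [-0.2 -0.8  0.2]
 roll -0.07 q6 138.7  offset now-axes [ 6.400e+00 -2.000e-01  2.475e+02] after-roll axes [  6.4  -0.5 247.5]
```

>>> servo_tool([
  {"offset": [0,0,0.042],"roll": 0,"claw": 0.4},
  {"offset": [0,0,0.042],"roll": 0,"claw": 0.4},
  {"offset": [0,0,0.042],"roll": 0,"claw": 0.4},
  {"offset": [0,0,0.042],"roll": 0,"claw": 0.4},
  {"offset": [0,0,0.042],"roll": 0,"claw": 0.4},
  {"offset": [0,0,0.0375],"roll": 0,"claw": 0.4},
  {"offset": [0,0,0],"roll": 0,"claw": 0.4},
  {"offset": [0,0,0],"roll": 0,"claw": 0.4},
])

```text
clock: 22.95
tool_pos: [0.6741, 0.2349, 0.297]
orientation: [-158.9, 89.9, -151.3]
force: [-0.2, -0.2, 0.2]
opening: 0.0617
```

```bash
python3 - <<'E'
from h import *
to(b2w(.1215,0.001,.1865),7.8)
s=snap('scene');cv2.imwrite('pics/g13.png',cv2.resize(s['frame'][90:290,120:370],None,fx=3,fy=3,interpolation=cv2.INTER_CUBIC))
E
```

```text
t 22.95 tcp [0.6741 0.2349 0.297 ] base [0.1216 0.0017 0.297 ] jawyaw 7.64 approach [-0.002 -0.001 -1.   ] open 0.0617 F [-0.2 -0.2  0.2]
 roll -0.16 q6 152.9  offset now-axes [ 1.105e+02 -6.000e-01  1.000e-01] after-roll axes [ 1.105e+02 -6.000e-01  1.000e-01]
```

View pics/g13.png

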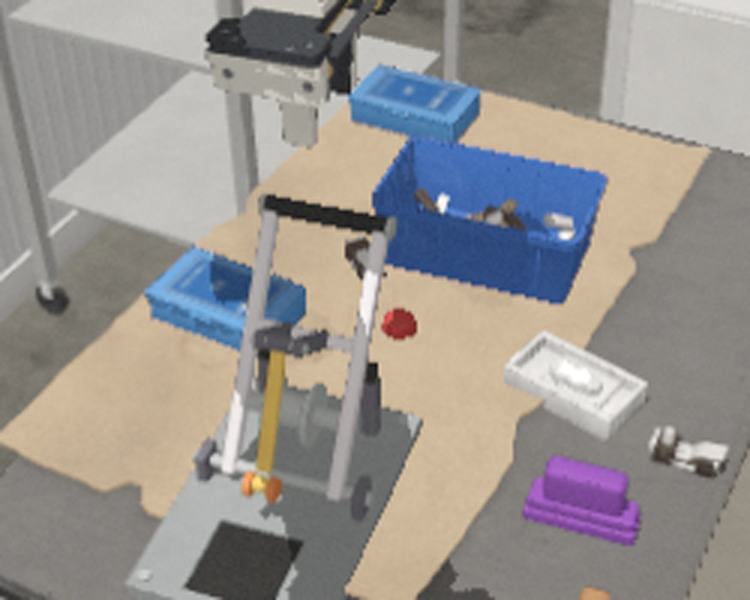

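The picture shows the gripper above the bar at (325,213), with the fingers before and behind it and the kickstand down at (262,487). Next I'll descend and close.

>>> servo_tool([
  {"offset": [0.03,0,0],"roll": 0,"claw": 0.4},
  {"offset": [0.03,0,0],"roll": 0,"claw": 0.4},
  {"offset": [0.025,0,0],"roll": 0,"claw": 0.4},
  {"offset": [0.015,0,0],"roll": 0,"claw": 0.4},
  {"offset": [0.0105,0,0],"roll": 0,"claw": 0.4},
  {"offset": [0,0,0],"roll": 0,"claw": 0},
  {"offset": [0,0,0],"roll": 0,"claw": -1},
  {"offset": [0,0,0],"roll": 0,"claw": -1},
  {"offset": [0,0,0],"roll": 0,"claw": -1},
  {"offset": [0,0,0],"roll": 0,"claw": -1},
  {"offset": [0,0,0],"roll": 0,"claw": -1},
  {"offset": [0,0,0],"roll": 0,"claw": -1},
])

```text
clock: 24.5
tool_pos: [0.6746, 0.2351, 0.188]
orientation: [1.2, 90.0, 9.0]
force: [0.7, 0.3, 0.9]
opening: 0.0151
```

>>> servo_tool([
  {"offset": [0,0,0],"roll": 0,"claw": -1},
  {"offset": [0,0,0],"roll": 0,"claw": -1},
  {"offset": [0,0,0],"roll": 0,"claw": -1},
])

```text
clock: 24.88
tool_pos: [0.6746, 0.2351, 0.188]
orientation: [9.5, 90.0, 17.3]
force: [0.5, -1.1, 0.9]
opening: 0.0149
```

```bash
python3 - <<'E'
from h import *
to(b2w(0,0.001,.243-.019),7.8)
s=snap('scene');cv2.imwrite('pics/g14.png',cv2.resize(s['frame'][90:290,120:370],None,fx=3,fy=3,interpolation=cv2.INTER_CUBIC))
r=.21;ph=np.linspace(.61,0,13)
X=np.round(2000*r*(np.sin(ph)-np.sin(.61)))/2;Z=np.round(2000*r*(np.cos(ph)-np.cos(.61)))/2
print([( -z,x) for x,z in zip(np.diff(X),np.diff(Z))],X[-1],Z[-1])
E
```

```text
t 24.88 tcp [0.6746 0.2351 0.188 ] base [0.1222 0.0019 0.188 ] jawyaw 7.81 approach [ 0.  0. -1.] open 0.0149 F [ 0.5 -1.1  0.9]
 roll 0.01 q6 153.0  offset now-axes [ -36.    -0.9 -122.2] after-roll axes [ -36.    -0.9 -122.2]
[(np.float64(-6.0), np.float64(-9.0)), (np.float64(-5.5), np.float64(-9.0)), (np.float64(-5.0), np.float64(-9.5)), (np.float64(-4.0), np.float64(-9.5)), (np.float64(-4.0), np.float64(-10.0)), (np.float64(-3.5), np.float64(-10.0)), (np.float64(-3.0), np.float64(-10.5)), (np.float64(-2.5), np.float64(-10.5)), (np.float64(-2.0), np.float64(-10.5)), (np.float64(-1.5), np.float64(-10.5)), (np.float64(-0.5), np.float64(-10.5)), (np.float64(-0.5), np.float64(-11.0))] -120.5 38.0
```

View pics/g14.png

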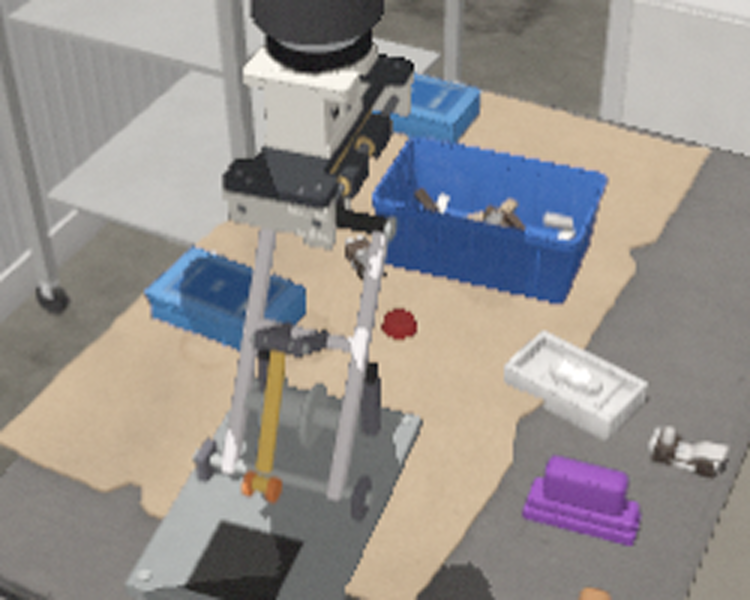

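The picture shows the bar gripped at 14.9 mm, with the kickstand down at (262,487). Now I'll swing up.

>>> servo_tool([
  {"offset": [-0.006,0,-0.009],"roll": 0,"claw": -1},
  {"offset": [-0.0055,0,-0.009],"roll": 0,"claw": -1},
  {"offset": [-0.005,0,-0.0095],"roll": 0,"claw": -1},
  {"offset": [-0.004,0,-0.0095],"roll": 0,"claw": -1},
  {"offset": [-0.004,0,-0.01],"roll": 0,"claw": -1},
  {"offset": [-0.0035,0,-0.01],"roll": 0,"claw": -1},
])

```text
clock: 25.68
tool_pos: [0.6174, 0.2272, 0.2164]
orientation: [-4.8, 90.0, 3.0]
force: [1.7, 0.3, 0.9]
opening: 0.0152
```

```bash
python3 - <<'E'
from h import *
to(b2w(0,0.001,.243-.019),7.8)
E
```

```text
t 25.68 tcp [0.6174 0.2272 0.2164] base [0.0644 0.0018 0.2164] jawyaw 7.81 approach [ 0.  0. -1.] open 0.0152 F [1.7 0.3 0.9]
 roll 0.01 q6 150.6  offset now-axes [ -7.7  -0.8 -64.4] after-roll axes [ -7.7  -0.8 -64.4]
```

>>> servo_tool([
  {"offset": [-0.003,0,-0.0105],"roll": 0,"claw": -1},
  {"offset": [-0.0025,0,-0.0105],"roll": 0,"claw": -1},
  {"offset": [-0.002,0,-0.0105],"roll": 0,"claw": -1},
  {"offset": [-0.0015,0,-0.0105],"roll": 0,"claw": -1},
  {"offset": [-0.0005,0,-0.0105],"roll": 0,"claw": -1},
  {"offset": [-0.0005,0,-0.007],"roll": 0,"claw": -1},
  {"offset": [0,0,-0.004],"roll": 0,"claw": -1},
  {"offset": [0,0,0],"roll": 0,"claw": -1},
  {"offset": [0,0,0],"roll": 0,"claw": -1},
])

```text
clock: 26.8
tool_pos: [0.5553, 0.2186, 0.2259]
orientation: [-98.6, 90.0, -90.8]
force: [-0.0, -3.3, 3.9]
opening: 0.0154
```

```bash
python3 - <<'E'
from h import *
to(b2w(0.0007,0.001,.243-.019),7.8)
s=snap('scene');cv2.imwrite('pics/g15.png',cv2.resize(s['frame'][90:320,120:370],None,fx=3,fy=2.6,interpolation=cv2.INTER_CUBIC))
t=snap('top')
for n,S in(('s',s),('t',t)):
    P=cloud(S);B=(P-BO)@np.c_[BX,BY,[0,0,1]];V=cv2.cvtColor(S['frame'],cv2.COLOR_BGR2HSV)[...,2]
    # posts: y near +-45
    for sg in(1,-1):
        m=(S['z_map']>0)&(abs(B[...,1]-sg*.045)<.008)&(B[...,2]>.06)&(B[...,2]<.23)&(abs(B[...,0])<.05)&(V>100)
        q=B[m]
        if len(q)>10: print(n,sg,len(q),'dx/dz',np.polyfit(q[:,2],q[:,0],1).round(4),q[:,2].min(),q[:,2].max())
    m=(V<70)&(S['z_map']>0)&(abs(B[...,0])<.03)&(abs(B[...,1])<.055)&(abs(B[...,2]-.245)<.02)
    if m.sum(): print(n,'bar',m.sum(),B[m].mean(0))
E
```

```text
t 26.8 tcp [0.5553 0.2186 0.2259] base [0.0018 0.0017 0.2259] jawyaw 7.8 approach [-0. -0. -1.] open 0.0154 F [-0.  -3.3  3.9]
 roll 0.0 q6 147.6  offset now-axes [ 1.9 -0.7 -1.1] after-roll axes [ 1.9 -0.7 -1.1]
s 1 263 dx/dz [-0.001  -0.0034] 0.06164072322346137 0.2150150533938523
s -1 363 dx/dz [-0.0028 -0.0031] 0.061112005933913305 0.22983408210867384
s bar 132 [-0.00165045 -0.02480914  0.24899512]
t -1 46 dx/dz [ 0.0045 -0.0067] 0.06114067995710282 0.2289527753606746
t bar 11 [ 0.00257228 -0.04347119  0.24945554]
```

View pics/g15.png

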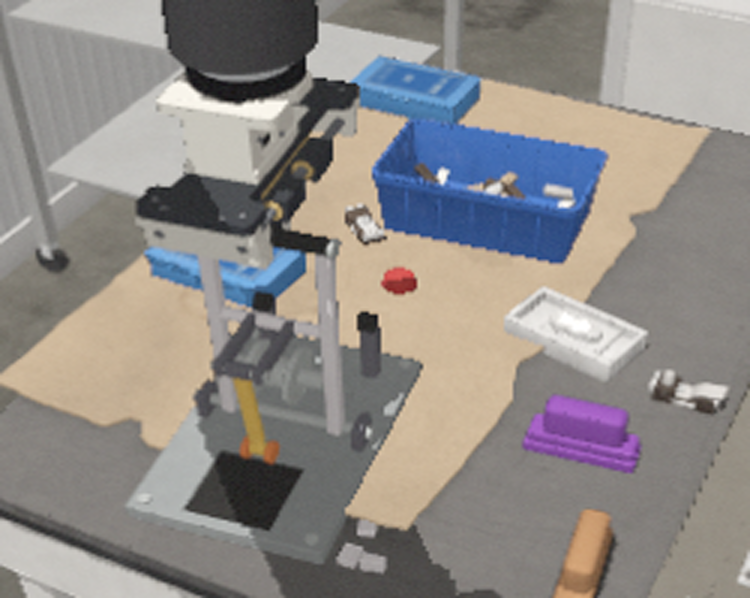

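The picture shows the frame upright with its posts vertical (fitted slopes within 0.003 from the scene camera, 0.0045 from the top one). The kickstand is down at (258,450) and the bar is still gripped. The offcuts, at (368,527) and (360,558), and the wiper, at (587,555), are on the bench. One last check that everything is still, then I'll hand in.

>>> servo_tool([
  {"offset": [0,0,0],"roll": 0,"claw": -1},
  {"offset": [0,0,0],"roll": 0,"claw": -1},
  {"offset": [0,0,0],"roll": 0,"claw": -1},
  {"offset": [0,0,0],"roll": 0,"claw": -1},
])

```text
clock: 27.4
tool_pos: [0.5551, 0.2186, 0.2258]
orientation: [-122.7, 90.0, -114.9]
force: [0.2, -3.9, 3.9]
opening: 0.0151
```

```bash
python3 - <<'E'
from h import *
to(b2w(0.0018,0.001,.243-.019),7.8)
print(abs(ctrl.get_obs()['qvel']).max())
print(ctrl.close_job())
E
```

```text
t 27.4 tcp [0.5551 0.2186 0.2258] base [0.0016 0.0017 0.2258] jawyaw 7.8 approach [-0. -0. -1.] open 0.0151 F [ 0.2 -3.9  3.9]
 roll 0.0 q6 147.5  offset now-axes [ 1.8 -0.7  0.2] after-roll axes [ 1.8 -0.7  0.2]
0.10623572333795633
the job is handed in; nothing more can be done
None
```

The job is handed in at about 27 s of the 72 s allowed. All the steps were done in the order asked.

- **Offcuts and wiper:** I wiped the three offcuts off the plate's right side with the wiper, not over the front edge. I then stood the wiper upright on the bench to the right of the stand, near where it started. All three offcuts lie on the bench beside the plate; one landed standing on its side.
- **Kickstand:** I pinched its rollers, led it over centre and most of the way down, and let it fall the rest with the frame still on its rest. The foot measured about 3 mm off its expected fully-down position, roughly the accuracy of the cameras.
- **Frame:** I swung it up by the top bar and handed in still gripping it.

**Last checks:**
- The posts measured upright to within 0.003 rad in the scene camera and 0.0045 rad in the top camera.
- The bar was gripped at a 15 mm opening, and the arm was still, with about 4 N sideways and 4 N upward at the wrist.
- The last scene picture shows nothing moved around the casting, tin and cap. I judged that by eye and did not measure it.
- No check failed.

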